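Hang the strip magnifier on the sprung hanger and tug-test it

TASK

Lift the framed magnifier out of its slotted rest, pass its loop over the knob at the end of the hanger rod and let the loop's top bar down into the neck just behind the knob, so that it bears on the sprung saddle there. Before letting go, tug it straight down gently, with about 5 N besides its own weight (never as much as 8 N) for a full second, to confirm that it is held; then ease off, let go and leave it hanging still and upright in the neck. Do not push hard on the stand at any time (keep under 20 N), and leave the other things alone.

Things in the scene. Friction and masses are not known exactly. Their poses are not given: they have to be found in the camera images.
- magnifier: black framed strip magnifier, flat, 10 mm thick along its x. Origin: middle of its underside; z up. Lens frame 70 mm wide (y), z 0 to 56 mm; open loop above it; then a cross bar, then a grip tab. 0.1 to 0.21 kg. Starts upright in the rest's middle slot, its x along the rest's x. Hold it so that the fingertips stay above the bar: the rod will run along x close under the bar.
- loop (a point): centre of the magnifier's loop, 86 mm above its underside: clear rectangular opening 46 mm wide (y), z 56 to 116 mm; flanks 7 mm thick
- grip (a point): point in the magnifier's grip tab, 160 mm above its underside. Tab 24 mm wide (y), 10 mm thick (x), z 126 to 172 mm; take it by its upper half, fingers closing along x
- bar (a point): middle of the underside of the bar (60 mm wide, z 116 to 126 mm) that closes the loop on top: the face that must bear on the saddle; 44 mm below grip
- rest: fixed white slotted block 104 (x) x 86 (y) x 30 mm high. Origin at the centre of its underside; slots run along its y. The magnifier stands in the 12.5 mm wide middle slot (floor 8 mm above the table, 22 mm deep), the cards (tops 86 mm above the table) in slots 36 mm before and behind it.
- stand: fixed hanger stand. Origin on the table under the nominal neck; z up. A steel rod points along its -x, knob at the open end. Along stand x, nominally: knob 24 mm across, -17 to -7 mm; neck (gap holding the brass saddle) -7 to +7 mm; smooth rod 16 mm across, +7 mm to the clamp at +64 mm (clamp top 12 mm above the rod's axis). Base plate +15 to +125 mm, 110 mm wide.
- neck (a point): NOMINAL middle of the neck on the rod's axis, 200 mm above the stand's origin; not measured. The real rod is set up to 12 mm higher or lower and pushed in or out along x by up to 10 mm, knob, neck and saddle together: find it by touch or sight. The settings stay put in use. A rubber mount lets the whole rod give 0.33 mm downward per N.
- saddle (a joint): how far (m) the sprung saddle in the neck is pressed down: 0 free, stop 0.016; about 1 mm per N, 0.2 mm from its own weight. Its flat top is 24 mm wide (y) and, unloaded, 4 mm below the rod's top. Only a load in the neck moves it: the magnifier's weight presses it 1 to 2.3 mm; over 4.5 mm is a tug, 11 mm is too hard.
- card0: one of two white test cards standing in the rest's outer slots, 56 x 5 x 78 mm; origin at the middle of its foot (bystander, to be left alone)
- card1: the other white test card, same size, in the rest's other outer slot (bystander, to be left alone)
- marker: black marker pen lying on the bench, 135 mm long (bystander, to be left alone)
- spool: short brown upright cylinder, 26 mm across, 45 mm high (bystander, to be left alone)
- carton: cardboard carton 75 x 120 x 50 mm (bystander, to be left alone)
- jar: small jar 52 mm across, 75 mm high (bystander, to be left alone)
Things that resemble listed ones, but are neither listed nor needed, are in the scene too. Of the things like the magnifier, leave any that is green or purple; of the rest the larger one is meant.

How it is judged:
On the way, in this order (a step that is already met when the one before it is completed fails the run):
1. the magnifier is lifted clear of its rest, held in the gripper (height (world z) of magnifier above 0.05 m and contact force between the fingers and magnifier above 1 N), for 0.2 s.
2. hanging in the neck and still gripped, the magnifier is tugged down so that the saddle is pressed 4.5 mm or more for 0.5 s (value of joint saddle above 0.0045 m and contact force between the fingers and magnifier above 10 N and contact force between magnifier and stand above 2 N and contact force between the fingers and stand below 0.3 N), for 0.5 s.
At the end, for the whole second after the job is handed in: The magnifier hangs, let go, in the rod's neck, its weight pressing the saddle 0.7 to 3.5 mm, its underside above 40 mm, its bar within 30 mm of the stand's origin seen from above, upright within 0.15 rad, square to the rod within 0.3 rad, at rest (under 0.05 m/s, 0.5 rad/s) (value of joint saddle between 0.0007 and 0.0035 m and contact force between magnifier and stand above 0.5 N and horizontal distance between bar and stand below 0.03 m and height (world z) of magnifier above 0.04 m and angle between magnifier's own z axis and vertical below 0.15 rad and angle between the x axis of magnifier and the x axis of stand, either way round below 0.3 rad and linear speed of magnifier below 0.05 m/s and angular speed of magnifier below 0.5 rad/s); the robot touches nothing.
It fails at once if the magnifier is pulled too hard: the saddle is pressed 11 mm or more (value of joint saddle above 0.011 m).
It fails at once if the magnifier is pushed against the stand with more than 20 N (contact force between magnifier and stand above 20 N).
It fails at once if the robot pushes the stand with more than 20 N (contact force between any of the fingers, the arm and stand above 20 N).
It fails at once if a bystander is moved by more than 30 mm (distance of any of card0, card1, marker, spool, carton, jar from where it was at the start of the episode above 0.03 m).
It also fails if it takes over 72 s, if anything falls off the work surface, if the arm or the gripper's body presses on something with over 40 N, if the wrist force passes 120 N, or if a joint passes its speed limit or range.

ROBOT

A 6-joint arm with a two-finger parallel gripper is mounted at the origin on the work surface. World frame = base frame: x ahead of the robot, y to its left, z up, the work surface at z = 0. Lengths are in m, angles in rad, forces in N, time in s.
With the tool pointing down it reaches from about 0.35 to 0.85 m from the base axis. Payload 8.1 kg.
Tool frame: the origin (TCP) lies at the very end of the fingers, on their centre line; the grasp point (between the pads) lies robot.tcp_to_grasp behind it (robot.tcp_to_grasp is the distance from the TCP to the grasp point, in m); z points along the fingers, y is the line along which they close (so a half turn about z gives the same grasp; the last joint's range is limited). The gripper opens to 93 mm and grips with 3 to 60 N. Pads are 15 mm wide; open, the fingers measure 128 mm over their backs; the gripper's body (75 mm by 188 mm) begins 65 mm behind the grasp point.
Start: joints at [-1.331, 0.13, 1.488, -0, 1.523, -0.085], TCP at [0.191, -0.569, 0.219] pointing down, gripper open.
Joint ranges: [-2.96, 2.96], [-0.89, 2.26], [0.02, 2.5], [-1.34, 4.48], [0, 2.73], [-2.66, 2.66]. Speed limits (rad/s): [2.39, 2.39, 2.79, 3.14, 3.14, 3.14].

INTERFACE

Orientations are given as a rotation vector (axis times angle).
In Python, from plant import robot gives the robot as it stands. The module is installed in compiled form; this text tells all that it offers.
- The arm moves only by the shell command python3 -m pendant 'ROWS' [FORCE]. ROWS is JSON, a list that holds one entry, the list of rows, each a list of 5 numbers: the opening, from 0 (shut) to 1 (fully open), then the shift along the tool's x, y, z in cm, then the turn about the tool's z in degrees. In form: [[[fingers, x, y, z, roll], ...]]. A call has 1 to 8 rows; each row shifts and turns the commanded pose from where the row before left it, along the tool's axes as they then stand; what a row does not reach is not made up. A row lasts 1/10 s, in which the tool goes at most 50 mm and 8.59 degrees, less where a joint would pass 70% of its speed; a pose out of reach is approached as far as the arm can. A call is refused whole if a number of a shift passes 5 or a number of a turn 8.59, either way. A call with a gripper value outside its range is refused whole. The fingers move at their own pace and stop on an object; FORCE is the grip in N (left out, the last holds). Time passes only in rows, so rows that do not move let the fingers close. It gives the time, the measured TCP pose, the force, the opening and the grip force at its end, in the units of the state.
- robot.read_state(): the state, without advancing time (a new reading comes with each control period).
- robot.read_camera(name): name is "scene" or "top"; returns a dict with "img" (480x640x3 uint8, blue, green, red), "K" (3x3 intrinsics, pixels), "k1" (the pictures are not rectified: a ray, as slopes to the right and down, at radius r is drawn at 1 + k1 r^2 times it, then the intrinsics apply), "pose" (4x4, takes a point from camera to world coordinates). Camera axes: x right, y up, looking along -z (the intrinsics and any distortion apply to the point x, -y, -z); pixel columns grow to the right and rows downward; lengths in m; the calibration is good to about 2 mm. A picture is of the moment at which its call begins. There is no depth.
- robot.close_job(): hands the job in; it is judged then, once.
The state is a dict: "t": time; "q": joint angles; "dq": joint speeds; "joint_torque": joint torques, N m; "tool_pos": TCP position; "orientation": TCP orientation; "force": force on the tool from outside, world axes, zero at the start; "wrist_torque": the same for the moment, N m; "opening": finger opening in m; "gripper_force": force on a finger pad.
Only numpy, scipy, OpenCV 4.12 (cv2) and the standard library are available. Lean on these libraries where they do the work, as an engineer would, in place of code of your own. Each camera call takes 0.05 s, during which the arm holds its last target. There are 200 camera calls.

## Working session

There is one attempt and no reset: what is moved stays moved. The work goes in short steps, Python scripts to look and compute and a shell command to move; the robot and the scene stay as the last step left them, time stands still between calls to the robot, and variables do not carry over. Pictures are saved under pics/ and viewed, at most 10 in all, crops included, and the job is handed in when it is done.

```bash
mkdir -p pics; cat > h.py <<'E'
import numpy as np, cv2, pickle
from plant import robot
def snap(name,fn):
    c=robot.read_camera(name); cv2.imwrite('pics/'+fn,c['img']); pickle.dump(c,open(name+'.pkl','wb')); return c
def load(name): return pickle.load(open(name+'.pkl','rb'))
def ray(c,u,v):
    d=np.array([c['k1'],0,0,0,0.])
    p=cv2.undistortPoints(np.array([[[u,v]]],float),c['K'],d)[0,0]
    T=c['pose']; r=T[:3,:3]@np.array([p[0],-p[1],-1]); return T[:3,3],r
def onz(c,u,v,z):
    o,r=ray(c,u,v); return o+r*(z-o[2])/r[2]
def proj(c,P):
    T=c['pose']; p=T[:3,:3].T@(np.array(P,float)-T[:3,3]); x,y=p[0]/-p[2],-p[1]/-p[2]
    f=1+c['k1']*(x*x+y*y); q=c['K']@[x*f,y*f,1]; return q[:2]
E
python3 - <<'E'
from h import *
for n in('scene','top'):
    c=snap(n,n+'0.png'); print(n,c['K'],c['k1'],c['pose'].round(3))
s=robot.read_state(); print({k:np.round(v,3) for k,v in s.items()}, robot.tcp_to_grasp)
E
```

```text
scene [[475.57336016   0.         324.68496694]
 [  0.         475.57336016 240.39684433]
 [  0.           0.           1.        ]] 0.004597842848089133 [[ 0.88  -0.274  0.388  0.96 ]
 [ 0.475  0.508 -0.719 -0.815]
 [-0.001  0.817  0.577  0.791]
 [ 0.     0.     0.     1.   ]]
top [[588.60270968   0.         323.96387862]
 [  0.         588.60270968 236.10039662]
 [  0.           0.           1.        ]] 0.015595842213955125 [[ 1.000e-03  9.910e-01 -1.320e-01  3.330e-01]
 [-1.000e+00  1.000e-03  0.000e+00 -3.000e-03]
 [ 0.000e+00  1.320e-01  9.910e-01  1.539e+00]
 [ 0.000e+00  0.000e+00  0.000e+00  1.000e+00]]
{'t': np.float64(0.1), 'q': array([-1.331,  0.131,  1.489, -0.   ,  1.523, -0.085]), 'dq': array([-0.001, -0.   , -0.001, -0.001,  0.   , -0.001]), 'joint_torque': array([ 0.0000e+00, -5.6135e+01, -4.9309e+01,  7.7000e-02,  2.9000e-02,
       -0.0000e+00]), 'tool_pos': array([ 0.191, -0.568,  0.218]), 'orientation': array([-3.099, -0.508,  0.   ]), 'force': array([ 0.504, -0.726, -0.116]), 'wrist_torque': array([-0.024, -0.059,  0.052]), 'gripper_force': np.float64(0.0), 'opening': np.float64(0.093)} 0.0188
```

View pics/scene0.png

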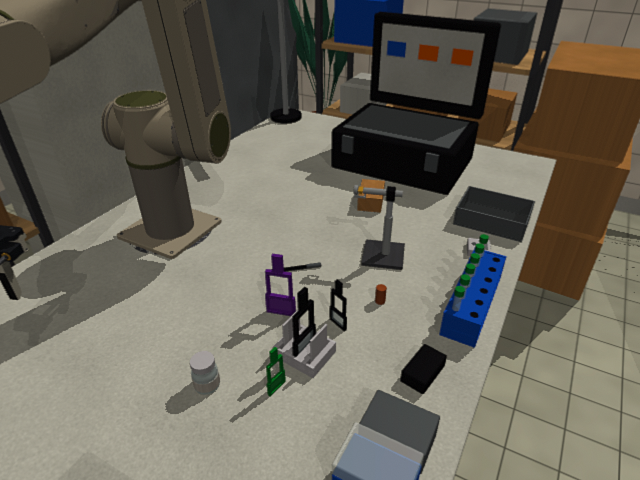

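View pics/top0.png

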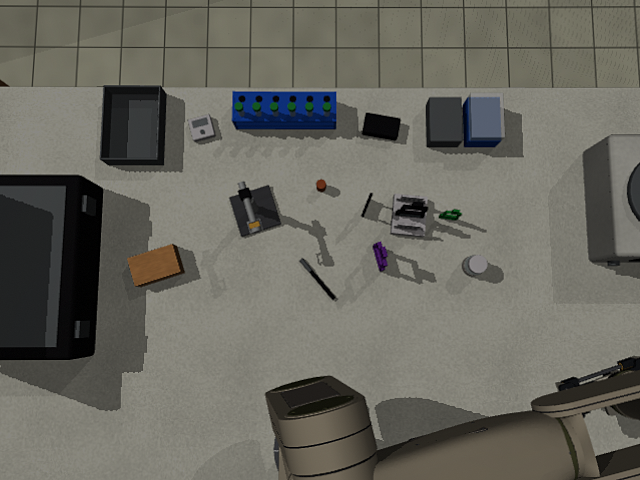

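Magnifier-like things in the scene image: purple (280,290), green (275,372), small black (339,305) and larger black (303,325), which stands in the rest. The larger black one fits: it is neither green nor purple, it is the bigger of the two black ones, and it is in the middle slot. I'll confirm it in enlarged crops.

```bash
python3 - <<'E'
from h import *
a=load('scene')['img'];b=load('top')['img']
def cr(i,u,v,w,h,s): return cv2.resize(i[v:v+h,u:u+w],None,fx=s,fy=s,interpolation=cv2.INTER_CUBIC)
# scene rest: u 260-360,v 275-375 ; scene stand 340-440, 175-275 ; top rest 350-450,175-275? ; top stand 215-315
r=lambda u,v:cr(a,u,v,100,75,4)
t=lambda u,v:cr(b,u,v,100,75,4)
cv2.imwrite('pics/crop1.png',np.vstack([np.hstack([cr(a,265,285,100,100,4)[:400],cr(a,340,180,100,100,4)])]))
cv2.imwrite('pics/crop2.png',np.hstack([cr(b,380,180,66,66,6),cr(b,225,175,66,66,6)]))
E
```

```text
(no output)
```

View pics/crop1.png

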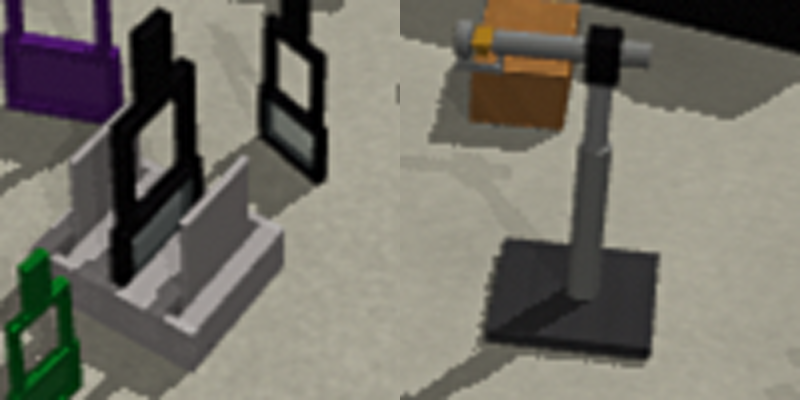

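View pics/crop2.png

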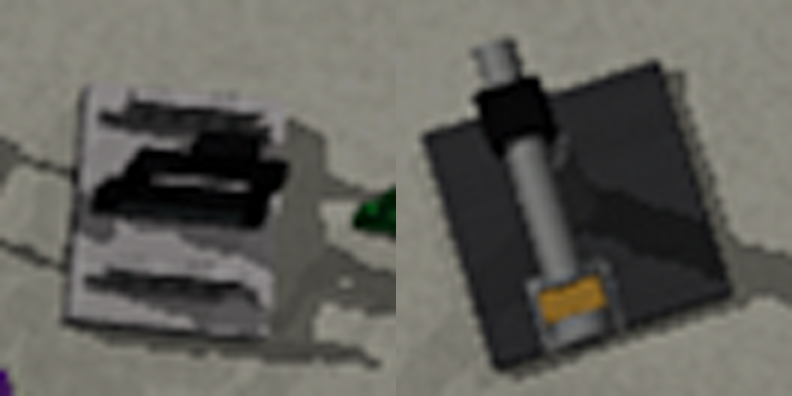

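The crops confirm that the larger black magnifier, scene (303,325), is in the rest's middle slot. The rod's knob end and brass saddle are at scene (360,190) and top (254,224). Next step is fitting the poses.

```bash
python3 - <<'E'
from h import *
from scipy.optimize import least_squares
a=load('scene');b=load('top')
S=lambda u,v:(265+u/4,285+v/4); S2=lambda u,v:(340+(u-400)/4,180+v/4)
T=lambda u,v:(380+u/6,180+v/6); T2=lambda u,v:(225+(u-396)/6,175+v/6)
def fit(obs,x0):
    def f(p):
        c,s=np.cos(p[2]),np.sin(p[2]); r=[]
        for cam,px,(x,y,z) in obs:
            r+=list(proj(cam,[p[0]+c*x-s*y,p[1]+s*x+c*y,z])-px)
        return r
    q=least_squares(f,x0,loss='soft_l1'); return q.x,np.round(q.fun,1)
rest=[(b,T(85,87),(.052,.043,.03)),(b,T(65,320),(-.052,.043,.03)),(b,T(272,337),(-.052,-.043,.03)),
 (a,S(285,232),(.052,.043,.03)),(a,S(195,345),(.052,-.043,.03))]
x,r=fit(rest,[.5,-.15,-.08]);print('rest',x,np.degrees(x[2]),r)
for h in (.006,.010,.014):
    st=[(b,T2(425,132),(.125,.055,h)),(b,T2(658,65),(.125,-.055,h)),(b,T2(730,295),(.015,-.055,h)),(b,T2(500,370),(.015,.055,h)),
     (a,S2(505,240),(.015,.055,h)),(a,S2(658,255),(.125,.055,h)),(a,S2(650,345),(.125,-.055,h)),(a,S2(487,335),(.015,-.055,h))]
    y,r=fit(st,[.5,.15,.28]);print('stand',h,y,np.degrees(y[2]),r)
# saddle triangulation
o1,d1=ray(a,*S2(482,40));o2,d2=ray(b,*T2(573,297))
A=np.array([d1,-d2]).T;t=np.linalg.lstsq(A,o2-o1,rcond=None)[0]
P1,P2=o1+t[0]*d1,o2+t[1]*d2;print('saddle',P1,P2)
c,s=np.cos(y[2]),np.sin(y[2]);d=(P1+P2)/2-[y[0],y[1],0];print('in stand',c*d[0]+s*d[1],-s*d[0]+c*d[1],d[2])
print('tabtop',onz(a,*S(160,14),.18))
c,s=np.cos(x[2]),np.sin(x[2])
for yy in(-.012,0,.012):
    P=[x[0]-s*yy,x[1]+c*yy,.18];print(np.array(proj(a,P))-[265,285],np.array(proj(b,P))-[380,180])
E
```

```text
rest [ 0.59160485 -0.22566592 -0.0787736 ] -4.513394929440027 [ 0.3 -1.1  1.  -0.6 -0.2 -0.8 -0.5 -0.8 -0.6 -1.9]
stand 0.006 [0.53832363 0.1589196  0.3087156 ] 17.68810121303463 [-1.1  0.4 -0.2 -0.7 -0.  -0.1 -1.7 -0.  -0.5  0.8  0.1  1.2 -0.   2.7
 -0.8  0.4]
stand 0.01 [0.53842889 0.15714219 0.3132034 ] 17.945232962574757 [-0.8  0.2  0.1 -1.1  0.5 -0.4 -1.3 -0.2 -0.8 -0.1 -0.1  0.2  0.   1.7
 -0.9 -0.4]
stand 0.014 [0.53855147 0.15538832 0.31622557] 18.118390792513097 [-0.5 -0.   0.5 -1.5  1.  -0.7 -0.8 -0.3 -1.  -0.9 -0.2 -0.7  0.   0.8
 -1.  -1.2]
saddle [0.53789583 0.15640753 0.2009183 ] [0.53831412 0.15664529 0.20101082]
in stand -7.042737763955382e-05 0.0012205087177515168 0.200964562114468
tabtop [ 0.5922198  -0.21563733  0.18      ]
[33.49973008  9.91843369] [44.04028811 23.89441345]
[37.10530077  6.41624841] [38.92597605 23.49627412]
[40.6467557   2.97636954] [33.81324315 23.09816342]
```

Fits agree between the two cameras. Rest: (0.592, -0.226), yaw -4.5°. Stand: (0.538, 0.157), yaw 18°. Saddle top: z about 0.201. I'll move over the magnifier first, raised.

```bash
cat >> h.py <<'E'
from scipy.spatial.transform import Rotation as Ro
def togo(p,yawy):
    s=robot.read_state(); R=Ro.from_rotvec(s['orientation']).as_matrix()
    d=R.T@(np.array(p)-s['tool_pos'])*100
    yy=np.degrees(np.arctan2(R[1,1],R[0,1])); w=(yawy-yy+90)%180-90
    print('t',round(s['t'],2),'pos',s['tool_pos'].round(4),'yaw_y',yy.round(2),'tilt',np.degrees(np.arccos(-R[2,2])).round(2),'| shift cm',d.round(2),'roll',round(-w,2),
     '| F',s['force'].round(2),'open',round(s['opening'],4),'grip',round(s['gripper_force'],1))
E
python3 -m pendant '[[[1,0,0,-2,0],[1,0,0,-2,0],[1,4.4,-1.8,0,0],[1,4.4,-1.8,0,0],[1,4.4,-1.8,0,0],[1,4.4,-1.8,0,0],[1,4.4,-1.8,0,0],[1,4.4,-1.8,0,0]]]'
python3 -m pendant '[[[1,4.4,-1.8,0,0],[1,4.4,-1.8,0,0],[1,0,0,0,-8],[1,0,0,0,-8],[1,0,0,0,-8],[1,0,0,0,-8],[1,0,0,0,-8],[1,0,0,0,-8]]]'
python3 -c "
from h import *
togo([.592,-.2235,.149],-4.5)"
```

```text
t: 0.9
tool_pos: [0.4082, -0.3804, 0.2583]
orientation: [-3.1, -0.508, 0.0]
force: [0.2, -1.0, 0.2]
opening: 0.093
gripper_force: 0.0
t: 1.7
tool_pos: [0.4789, -0.3196, 0.258]
orientation: [-2.62, -1.732, 0.0]
force: [-0.5, 1.0, -0.3]
opening: 0.0931
gripper_force: 0.0
t 1.7 pos [ 0.4789 -0.3196  0.258 ] yaw_y -23.05 tilt 0.06 | shift cm [13.26  6.65 10.9 ] roll -18.55 | F [-0.51  0.96 -0.26] open 0.0931 grip 0.0
```

```bash
python3 -m pendant '[[[1,0,0,0,-6.2],[1,0,0,0,-6.2],[1,0,0,0,-6.1],[1,3,3,0,0],[1,3,3,0,0],[1,3,3,0,0],[1,1.5,1.5,0,0],[1,0,0,0,0]]]'
python3 - <<'E'
from h import *
togo([.592,-.2235,.149],-4.5)
a=snap('scene','s1.png')['img'];b=snap('top','t1.png')['img']
cr=lambda i,u,v,w,h,s: cv2.resize(i[v:v+h,u:u+w],None,fx=s,fy=s,interpolation=cv2.INTER_CUBIC)
cv2.imwrite('pics/crop3.png',np.hstack([cr(a,255,230,100,125,4),cr(b,370,170,80,100,5)]))
E
```

```text
t: 2.5
tool_pos: [0.5941, -0.2216, 0.2575]
orientation: [-2.309, -2.128, -0.0]
force: [-1.2, 0.1, 0.6]
opening: 0.0931
gripper_force: 0.0
t 2.5 pos [ 0.5941 -0.2216  0.2575] yaw_y -4.69 tilt 0.09 | shift cm [-0.22 -0.19 10.85] roll -0.19 | F [-1.16  0.14  0.64] open 0.0931 grip 0.0
```

View pics/crop3.png

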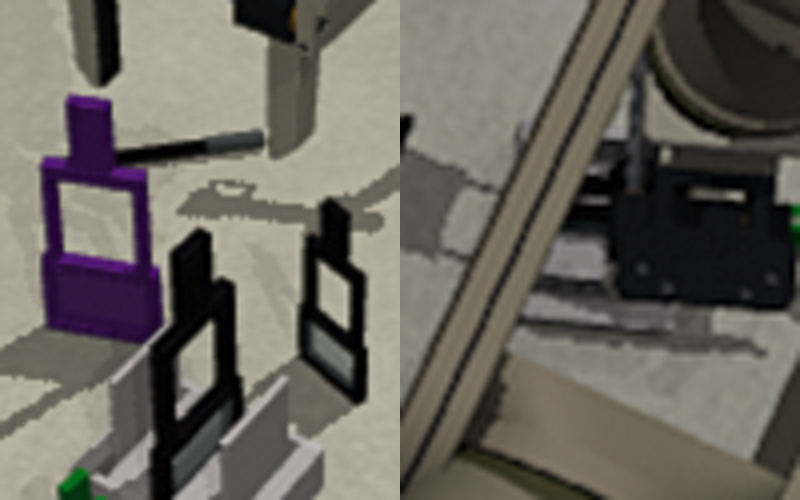

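The open fingers straddle the black tab, whose top is at scene (303,289), with clear space around. I'll descend and grip.

```bash
python3 -m pendant '[[[1,-0.1,-0.2,0,0],[1,0,0,2.5,0],[1,0,0,2.5,0],[1,0,0,2.5,0],[1,0,0,1.5,0],[1,0,0,1,0],[1,0,0,0.8,0],[1,0,0,0,0]]]'
python3 -m pendant '[[[0.3,0,0,0,0],[0.1,0,0,0,0],[0,0,0,0,0],[0,0,0,0,0],[0,0,0,0,0],[0,0,0,0,0],[0,0,0,0,0],[0,0,0,0,0]]]' 25
python3 -c "
from h import *
togo([.592,-.2225,.149],-4.5)"
```

```text
t: 3.4
tool_pos: [0.5902, -0.2251, 0.1501]
orientation: [-2.314, -2.124, 0.001]
force: [0.1, 1.7, -0.1]
opening: 0.0925
gripper_force: 0.0
t: 4.2
tool_pos: [0.5906, -0.225, 0.1506]
orientation: [-2.314, -2.125, 0.0]
force: [-0.6, 0.0, 0.8]
opening: 0.0332
gripper_force: 0.0
t 4.2 pos [ 0.5906 -0.225   0.1506] yaw_y -4.89 tilt 0.0 | shift cm [0.26 0.12 0.16] roll -0.39 | F [-0.61  0.02  0.8 ] open 0.0332 grip 0.0
```

```bash
python3 -m pendant '[[[0,0,0,0,0],[0,0,0,0,0],[0,0,0,0,0],[0,0,0,0,0],[0,0,0,0,0],[0,0,0,0,0]]]' 25
python3 -m pendant '[[[0,0,0,-0.5,0],[0,0,0,-1,0],[0,0,0,-1,0],[0,0,0,-1,0],[0,0,0,-1,0],[0,0,0,-1,0],[0,0,0,0,0],[0,0,0,0,0]]]' 30
python3 -c "
from h import *
for i in range(3): togo([.592,-.2225,.149],-4.5)"
```

```text
t: 4.8
tool_pos: [0.5908, -0.225, 0.1506]
orientation: [2.314, 2.124, 0.0]
force: [1.0, -0.5, -1.3]
opening: 0.0101
gripper_force: 25.0
t: 5.6
tool_pos: [0.5907, -0.2251, 0.2059]
orientation: [2.314, 2.124, 0.0]
force: [-0.6, 0.5, -2.5]
opening: 0.0098
gripper_force: 30.0
t 5.6 pos [ 0.5907 -0.2251  0.2059] yaw_y -4.89 tilt 0.03 | shift cm [0.27 0.1  5.69] roll -0.39 | F [-0.62  0.46 -2.53] open 0.0098 grip 30.0
t 5.6 pos [ 0.5907 -0.2251  0.2059] yaw_y -4.89 tilt 0.03 | shift cm [0.27 0.1  5.69] roll -0.39 | F [-0.62  0.46 -2.53] open 0.0098 grip 30.0
t 5.6 pos [ 0.5907 -0.2251  0.2059] yaw_y -4.89 tilt 0.03 | shift cm [0.27 0.1  5.69] roll -0.39 | F [-0.62  0.46 -2.53] open 0.0098 grip 30.0
```

Gripped and lifted. I'll raise it over the neighbours, carry it to before the knob and turn it square to the rod.

```bash
python3 -m pendant '[[[0,0,0,-2,0],[0,0,0,-3,0],[0,0,0,-3,0],[0,0,0,-3,0],[0,0,0,-3,0],[0,0,0,-1.5,0],[0,0,0,0,0]]]'
python3 -m pendant '[[[0,1.5,-0.6,0,0],[0,2.9,-1.25,0,0],[0,2.9,-1.25,0,0],[0,2.9,-1.25,0,0],[0,2.9,-1.25,0,0],[0,2.9,-1.25,0,0],[0,2.9,-1.25,0,0],[0,2.9,-1.25,0,0]]]'
python3 -m pendant '[[[0,2.9,-1.25,0,0],[0,2.9,-1.25,0,0],[0,2.9,-1.25,0,0],[0,2.9,-1.25,0,0],[0,1.5,-0.6,0,0],[0,0,0,0,-5],[0,0,0,0,-6],[0,0,0,0,-6]]]'
python3 -m pendant '[[[0,0,0,0,-5.5],[0,0,0,0,0],[0,0,0,0,0]]]'
python3 -c "
from h import *
togo([.4715,.135,.254],17.9)"
```

```text
t: 6.3
tool_pos: [0.5914, -0.2254, 0.3633]
orientation: [2.311, 2.122, 0.002]
force: [-0.4, 0.5, -2.1]
opening: 0.0096
gripper_force: 30.0
t: 7.1
tool_pos: [0.5149, 0.0014, 0.3583]
orientation: [-2.313, -2.123, 0.003]
force: [-0.0, 0.0, -1.2]
opening: 0.0097
gripper_force: 30.0
t: 7.9
tool_pos: [0.4707, 0.1357, 0.3583]
orientation: [-1.967, -2.447, 0.004]
force: [-0.4, 0.7, -0.8]
opening: 0.0098
gripper_force: 30.0
t: 8.2
tool_pos: [0.471, 0.1354, 0.3592]
orientation: [-1.858, -2.531, 0.002]
force: [0.8, -0.3, -1.0]
opening: 0.0099
gripper_force: 30.0
t 8.2 pos [0.471  0.1354 0.3592] yaw_y 17.44 tilt 0.12 | shift cm [-0.06  0.06 10.52] roll -0.46 | F [ 0.81 -0.33 -1.01] open 0.0099 grip 30.0
```

```bash
python3 -m pendant '[[[0,0,0,2,0],[0,0,0,2.5,0],[0,0,0,2.5,0],[0,0,0,2.5,0],[0,0,0,1,-0.4],[0,0,0,0,0],[0,0,0,0,0]]]'
python3 - <<'E'
from h import *
togo([.4715,.135,.254],17.9)
a=snap('scene','s2.png')['img'];b=snap('top','t2.png')['img']
cr=lambda i,u,v,w,h,s: cv2.resize(i[v:v+h,u:u+w],None,fx=s,fy=s,interpolation=cv2.INTER_CUBIC)
cv2.imwrite('pics/crop4.png',np.hstack([cr(a,310,140,100,120,4),cr(b,215,170,80,96,5)]))
E
```

```text
t: 8.9
tool_pos: [0.4717, 0.1355, 0.2565]
orientation: [1.847, 2.541, 0.001]
force: [1.0, -0.0, -1.2]
opening: 0.0102
gripper_force: 30.0
t 8.9 pos [0.4717 0.1355 0.2565] yaw_y 17.96 tilt 0.05 | shift cm [-0.04 -0.04  0.25] roll 0.06 | F [ 0.97 -0.05 -1.15] open 0.0102 grip 30.0
```

View pics/crop4.png

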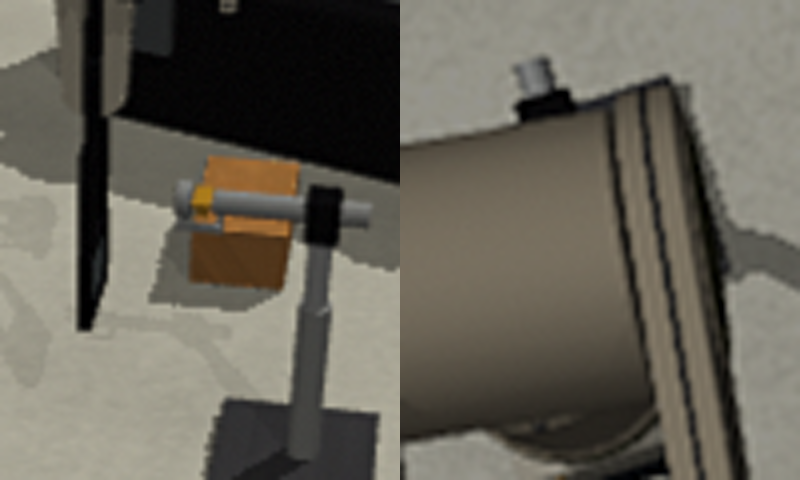

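The magnifier hangs square before the knob, with the knob at crop (184,201) and the saddle at (202,201). I'll refine the rod height by intersecting the camera rays with the rod's vertical plane.

```bash
python3 - <<'E'
from h import *
a=load('scene'); C=lambda u,v:(310+u/4,140+v/4)
y=np.radians(17.9);ex=np.array([np.cos(y),np.sin(y),0]);ey=np.array([-np.sin(y),np.cos(y),0]);O=np.array([.5384,.157,0])
def pl(n,px,off=.001):
    o,d=ray(a,*px);P=o+d*((off-(o-O)@ey)/(d@ey));print(n,((P-O)@ex*1e3).round(1),(P[2]*1e3).round(1))
pl('knob mid',C(184,201));pl('knob left',C(174,199));pl('knob top',C(186,180));pl('knob bot',C(184,222))
pl('saddle ctr',C(202,201));pl('saddle L',C(193,201));pl('saddle R',C(212,203));pl('saddle top',C(203,187));pl('rod mid',C(250,206));pl('rod mid2',C(290,209))
pl('rod top',C(250,195));pl('rod bot',C(250,217));pl('clamp right top',C(343,188))
for q in((178,222),(222,233),(205,228)):pl('strip',C(*q))
pl('mag bottom',C(85,329));pl('mag tab fingers tip',C(95,116))
E
```

```text
knob mid -12.2 198.3
knob left -18.6 199.1
knob top -11.5 213.4
knob bot -11.6 183.0
saddle ctr -0.8 199.4
saddle L -6.5 198.8
saddle R 5.6 198.6
saddle top -0.6 209.5
rod mid 29.7 198.9
rod mid2 54.8 199.3
rod top 29.2 206.7
rod bot 30.1 191.0
clamp right top 86.4 217.4
strip -15.5 182.6
strip 13.0 177.5
strip 2.0 180.0
mag bottom -75.1 94.1
mag tab fingers tip -70.0 252.7
```

Rod axis z is about 0.199 and the neck is at stand x of about -0.5 mm. I'll lower 6 mm and thread the loop over the knob.

```bash
cat >> h.py <<'E'
def avg(n=8):
    F=[];P=[]
    for i in range(n):
        robot.read_camera('top'); s=robot.read_state(); F.append(s['force']);P.append(s['tool_pos'])
    F=np.array(F);P=np.mean(P,0)
    y=np.radians(17.9);ex=np.array([np.cos(y),np.sin(y),0]);ey=np.array([-np.sin(y),np.cos(y),0]);d=P-[.5384,.157,0]
    f=F.mean(0); print('t',round(s['t'],2),'stand x,y,z mm',(d@ex*1e3).round(2),(d@ey*1e3).round(2),(P[2]*1e3).round(2),'F x,y,z',(f@ex).round(2),(f@ey).round(2),f[2].round(2),'sd',F.std(0).round(2),'grip',round(s['gripper_force'],1))
E
python3 -m pendant '[[[0,0,0,0.6,0],[0,0,1,0,0],[0,0,1,0,0],[0,0,1,0,0],[0,0,0,0,0]]]'
python3 -c "
from h import *
avg()"
python3 -m pendant '[[[0,0,1,0,0],[0,0,1,0,0],[0,0,1,0,0],[0,0,0.5,0,0],[0,0,0.4,0,0],[0,0,0,0,0],[0,0,0,0,0]]]'
python3 -c "
from h import *
avg()"
```

```text
t: 9.5
tool_pos: [0.5012, 0.1451, 0.2494]
orientation: [-1.846, -2.542, 0.0]
force: [-0.9, 0.4, -1.0]
opening: 0.0096
gripper_force: 30.0
t 9.9 stand x,y,z mm -40.34 0.19 249.55 F x,y,z -0.17 0.18 -1.28 sd [0.24 0.34 0.36] grip 30.0
t: 10.6
tool_pos: [0.537, 0.1568, 0.2495]
orientation: [-1.846, -2.542, 0.001]
force: [0.9, -0.1, -1.2]
opening: 0.0098
gripper_force: 30.0
t 11.0 stand x,y,z mm -1.48 0.25 249.72 F x,y,z 0.1 -0.01 -1.24 sd [0.49 0.51 0.6 ] grip 30.0
```

```bash
python3 -m pendant '[[[0,0,0.1,0.3,0],[0,0,0,0.3,0],[0,0,0,0.3,0],[0,0,0,0.2,0],[0,0,0,0,0],[0,0,0,0,0]]]'
python3 - <<'E'
from h import *
avg()
a=snap('scene','s3.png')['img']
cv2.imwrite('pics/crop5.png',cv2.resize(a[160:220,330:410],None,fx=8,fy=8,interpolation=cv2.INTER_CUBIC))
E
```

```text
t: 11.6
tool_pos: [0.5379, 0.1572, 0.2385]
orientation: [-1.846, -2.542, 0.0]
force: [0.5, 0.2, -0.5]
opening: 0.0101
gripper_force: 30.0
t 12.0 stand x,y,z mm -0.27 0.24 238.79 F x,y,z 0.73 0.17 -1.71 sd [0.58 0.3  0.53] grip 30.0
```

View pics/crop5.png

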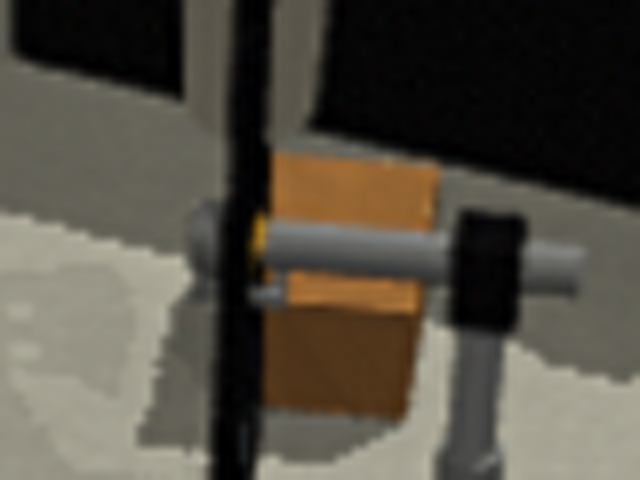

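```bash
python3 - <<'E'
from h import *
a=load('scene');y=np.radians(17.9);ex=np.array([np.cos(y),np.sin(y),0]);ey=np.array([-np.sin(y),np.cos(y),0]);O=np.array([.5384,.157,0])
f=lambda x,yy,z:(np.array(proj(a,O+ex*x+ey*yy+[0,0,z]))-[330,160])*8
for z in(.16,.175,.19,.22):print(z,f(-.0053,-.030,z).round(),f(.0047,-.030,z).round(),'outer face',f(.0047,-.023,z).round())
print('neck edges',f(-.0075,-.012,.203).round(),f(.0065,-.012,.203).round(),'knob end',f(-.0175,0,.199).round())
E
```

```text
0.16 [213. 398.] [244. 401.] outer face [247. 389.]
0.175 [214. 357.] [246. 360.] outer face [249. 348.]
0.19 [216. 315.] [248. 318.] outer face [251. 307.]
0.22 [220. 231.] [252. 233.] outer face [255. 223.]
neck edges [218. 250.] [263. 254.] knob end [191. 240.]
```

```bash
for i in 1; do python3 -m pendant '[[[0,0,0,0.2,0],[0,0,0,0,0],[0,0,0,0,0]]]' >/dev/null; python3 -c "
from h import *
avg(6)"; python3 -m pendant '[[[0,0,0,0.2,0],[0,0,0,0,0],[0,0,0,0,0]]]'>/dev/null; python3 -c "
from h import *
avg(6)"; python3 -m pendant '[[[0,0,0,0.1,0],[0,0,0,0,0],[0,0,0,0,0]]]'>/dev/null; python3 -c "
from h import *
avg(6)";done
```

```text
t 12.65 stand x,y,z mm -0.34 0.25 236.65 F x,y,z -0.22 -0.28 -1.33 sd [0.52 0.51 0.33] grip 30.0
t 13.25 stand x,y,z mm -0.34 0.25 234.65 F x,y,z -0.14 -0.05 -1.1 sd [0.5  0.36 0.46] grip 30.0
t 13.85 stand x,y,z mm -0.34 0.25 233.65 F x,y,z -0.06 -0.04 -1.17 sd [0.47 0.6  0.44] grip 30.0
```

```bash
python3 -m pendant '[[[0,0,0,0.1,0],[0,0,0,0,0],[0,0,0,0,0]]]' >/dev/null; python3 -c "
from h import *
avg(6)"; python3 -m pendant '[[[0,0,0,0.1,0],[0,0,0,0,0],[0,0,0,0,0]]]'>/dev/null; python3 -c "
from h import *
avg(6)"; python3 -m pendant '[[[0,0,0,0.1,0],[0,0,0,0,0],[0,0,0,0,0]]]'>/dev/null; python3 -c "
from h import *
avg(6)"
```

```text
t 14.45 stand x,y,z mm -0.34 0.25 232.64 F x,y,z 0.28 0.29 -1.55 sd [0.4  0.34 0.43] grip 30.0
t 15.05 stand x,y,z mm -0.34 0.25 231.65 F x,y,z 0.01 -0.2 -1.36 sd [0.32 0.32 0.44] grip 30.0
t 15.65 stand x,y,z mm -0.34 0.25 230.65 F x,y,z -0.38 -0.01 -1.41 sd [0.39 0.47 0.55] grip 30.0
```

```bash
python3 -m pendant '[[[0,0,0,0.1,0],[0,0,0,0,0],[0,0,0,0,0]]]' >/dev/null; python3 -c "
from h import *
avg(6)"; python3 -m pendant '[[[0,0,0,0.1,0],[0,0,0,0,0],[0,0,0,0,0]]]'>/dev/null; python3 -c "
from h import *
avg(6)"; python3 -m pendant '[[[0,0,0,0.1,0],[0,0,0,0,0],[0,0,0,0,0]]]'>/dev/null; python3 -c "
from h import *
avg(6)"
```

```text
t 16.25 stand x,y,z mm -0.35 0.25 229.64 F x,y,z 0.07 -0.06 -1.31 sd [0.13 0.4  0.45] grip 30.0
t 16.85 stand x,y,z mm -0.36 0.25 228.65 F x,y,z -0.07 0.2 -0.91 sd [0.52 0.53 0.33] grip 30.0
t 17.45 stand x,y,z mm -0.29 0.24 227.72 F x,y,z 0.04 0.1 0.08 sd [0.2  0.28 0.49] grip 30.0
```

The bar has met the saddle softly, at about 0.8 N/mm. Now a gradual tug.

```bash
python3 -m pendant '[[[0,0,0,0.1,0],[0,0,0,0.1,0],[0,0,0,0,0]]]' >/dev/null; python3 -c "
from h import *
avg(6)"; python3 -m pendant '[[[0,0,0,0.1,0],[0,0,0,0.1,0],[0,0,0,0,0]]]'>/dev/null; python3 -c "
from h import *
avg(6)"
```

```text
t 18.05 stand x,y,z mm -0.29 0.24 225.76 F x,y,z -0.26 -0.04 0.73 sd [0.34 0.37 0.33] grip 30.0
t 18.65 stand x,y,z mm -0.27 0.25 223.77 F x,y,z -0.15 0.27 2.64 sd [0.44 0.39 0.55] grip 30.0
```

```bash
python3 -m pendant '[[[0,0,0,0.1,0],[0,0,0,0.1,0],[0,0,0,0.1,0],[0,0,0,0,0]]]' >/dev/null; python3 -c "
from h import *
avg(10)"; python3 -m pendant '[[[0,0,0,0,0],[0,0,0,0,0],[0,0,0,0,0],[0,0,0,0,0],[0,0,0,0,0],[0,0,0,0,0]]]'>/dev/null; python3 -c "
from h import *
avg(6)
a=snap('scene','s4.png')"
```

```text
t 19.55 stand x,y,z mm -0.25 0.22 220.77 F x,y,z -0.03 -0.16 4.3 sd [0.24 0.49 0.57] grip 30.0
t 20.45 stand x,y,z mm -0.29 0.25 220.68 F x,y,z 1.08 -0.06 4.38 sd [0.26 0.24 0.48] grip 30.0
```

```bash
python3 -m pendant '[[[0,0,0,0.07,0],[0,0,0,0,0],[0,0,0,0,0],[0,0,0,0,0],[0,0,0,0,0],[0,0,0,0,0],[0,0,0,0,0],[0,0,0,0,0]]]'>/dev/null; python3 -c "
from h import *
avg(10)"
```

```text
t 21.8 stand x,y,z mm -0.3 0.25 219.96 F x,y,z 1.52 0.15 4.61 sd [0.4  0.38 0.43] grip 30.0
```

Tug held at about 4.6 N for over a second. Easing off until the magnifier's weight is on the saddle, then letting go.

```bash
python3 -m pendant '[[[0,0,0,-0.15,0],[0,0,0,-0.15,0],[0,0,0,-0.15,0],[0,0,0,-0.15,0],[0,0,0,-0.1,0],[0,0,0,0,0],[0,0,0,0,0]]]'>/dev/null; python3 -c "
from h import *
avg(10)"
```

```text
t 23.0 stand x,y,z mm -0.64 0.27 226.66 F x,y,z -0.81 -0.23 0.29 sd [0.51 0.54 0.31] grip 30.0
```

```bash
python3 -m pendant '[[[0,0,0,0,0],[0,0,0,0,0],[0.12,0,0,0,0],[0.15,0,0,0,0],[0.2,0,0,0,0],[0.3,0,0,0,0],[0.4,0,0,0,0],[0.4,0,0,0,0]]]' 5
python3 - <<'E'
from h import *
avg(5)
a=snap('scene','s5.png')['img']
cv2.imwrite('pics/crop6.png',cv2.resize(a[130:230,310:410],None,fx=6,fy=6,interpolation=cv2.INTER_CUBIC))
E
```

```text
t: 23.8
tool_pos: [0.538, 0.1571, 0.2269]
orientation: [-1.846, -2.542, 0.0]
force: [-0.2, -0.5, -0.2]
opening: 0.0356
gripper_force: 0.0
t 24.05 stand x,y,z mm -0.34 0.24 226.95 F x,y,z -0.07 0.06 -0.16 sd [0.41 0.62 0.51] grip 0.0
```

View pics/crop6.png

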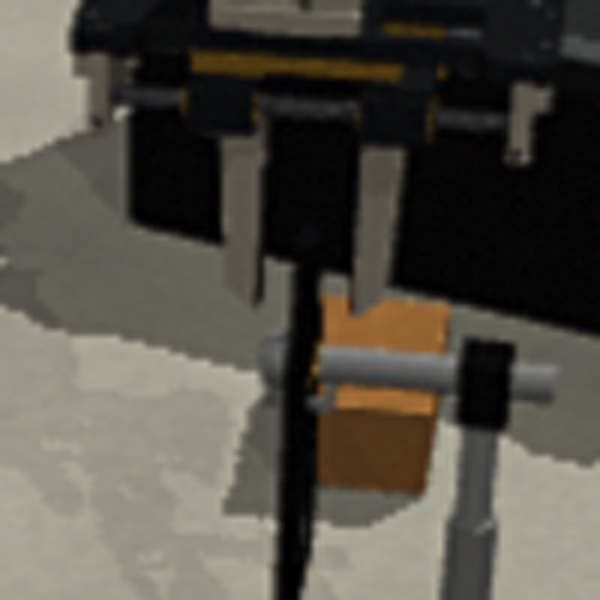

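The magnifier hangs upright in the neck, its strip at crop (300,400), between the knob (270,365) and the rod. The fingers are clear on both sides. Next I open further and withdraw upward.

```bash
python3 -m pendant '[[[0.7,0,0,0,0],[0.7,0,0,0,0],[0.7,0,0,-0.5,0],[0.7,0,0,-1.5,0],[0.7,0,0,-2,0],[0.7,0,0,-3,0],[0.7,0,0,-3,0],[0.7,0,0,0,0]]]'
python3 -m pendant '[[[0.7,0,0,-2,0],[0.7,0,0,0,0],[0.7,0,0,0,0],[0.7,0,0,0,0],[0.7,0,0,0,0],[0.7,0,0,0,0],[0.7,0,0,0,0],[0.7,0,0,0,0]]]'
python3 - <<'E'
from h import *
a=snap('scene','s6.png')['img']
cv2.imwrite('pics/crop7.png',cv2.resize(a[110:260,290:440],None,fx=4,fy=4,interpolation=cv2.INTER_CUBIC))
E
```

```text
t: 24.9
tool_pos: [0.54, 0.1575, 0.3341]
orientation: [1.842, 2.536, 0.011]
force: [0.1, 0.6, 1.0]
opening: 0.0653
gripper_force: 0.0
t: 25.7
tool_pos: [0.5379, 0.1571, 0.3467]
orientation: [-1.846, -2.542, 0.0]
force: [-0.2, 0.5, -0.9]
opening: 0.065
gripper_force: 0.0
```

View pics/crop7.png

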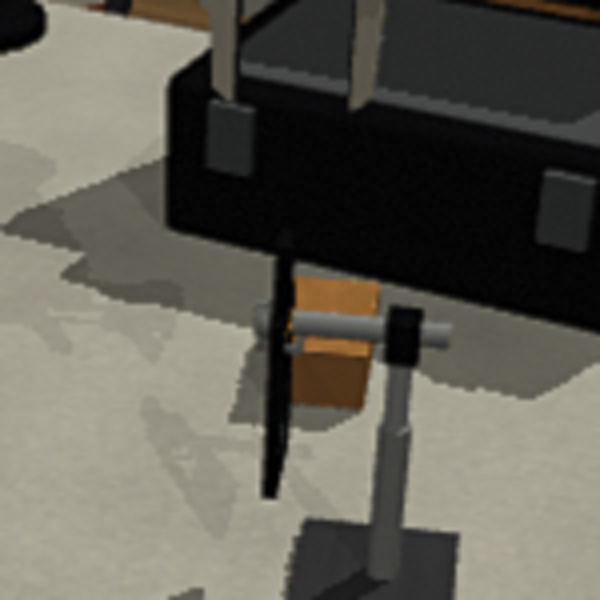

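The magnifier hangs still and upright in the neck at crop (280,330), with its foot at (270,495), and the gripper is well clear. Handing in.

```bash
python3 -c "
from plant import robot
print(robot.close_job())"
```

```text
the job is handed in; nothing more can be done
None
```

I hung the magnifier in the rod's neck, tugged it down with about 4.5 N besides its own weight for over a second, let it go hanging upright and handed the job in at about 26 s; no verdict came back.

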